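# Take the screw cap of unknown thread hand off a gas bottle

### The arm

A 6-joint arm with a two-finger parallel gripper is mounted at the origin on the work surface. World frame = base frame: x ahead of the robot, y to its left, z up, the work surface at z = 0. Lengths are in m, angles in rad, forces in N, time in s.
With the tool pointing down it reaches from about 0.275 to 0.85 m from the base axis. Payload 19 kg.
Tool frame: the origin (TCP) lies midway between the tips of the shut fingers; the grasp point (between the pads) lies ctrl.grip_point_offset behind it (ctrl.grip_point_offset is the distance from the TCP to the grasp point, in m); z points along the fingers, y is the direction in which the jaws open and shut (so a half turn about z gives the same grasp; the last joint's range is limited). The gripper opens to 85 mm and grips with 20 to 120 N. Pads are 22 mm wide; open, the fingers measure 114 mm over their backs; the gripper's body (76 mm by 85 mm) begins 54 mm behind the grasp point. The pads swing forward as they close: fully open they stand 13 mm farther back than shut.
Start: joints at [1.035, 0.15, 1.437, -0, 1.554, -0.134], TCP at [0.225, 0.529, 0.231] pointing down, gripper open.
Joint ranges: [-2.8, 2.8], [-0.68, 2.1], [0.12, 2.68], [-1.39, 4.53], [0.16, 2.79], [-2.81, 2.81]. Speed limits (rad/s): [1.89, 1.89, 2.22, 3.01, 3.01, 3.01].

### API

Orientations are given as a unit quaternion [w, x, y, z].
In Python, from bench import get_obs, vision, order, ctrl gives the robot as it stands. The module is installed in compiled form; this text tells all that it offers.
- The arm moves only by the shell command python3 -m crank 'ROWS' [FORCE]. ROWS is a JSON object of lists of equal length, an entry for each row: "translation": the shift along the world's x, y, z in mm, a list of three; "spin": the turn about the world's z in rad; "gripper": the closure, from 0 (fully open) to 1 (shut). In form: {"translation": [[x, y, z], ...], "spin": [spin, ...], "gripper": [gripper, ...]}. A call has 1 to 12 rows; each row is the pose to reach, as a shift and turn from the pose commanded when the call began; what a row does not reach only later rows make up. A row lasts 1/10 s, in which the tool goes at most 50 mm and 8.59 degrees, less where a joint would pass 70% of its speed; a pose out of reach is approached as far as the arm can. A call with a gripper value outside its range is refused whole. The fingers move at their own pace and stop on an object; FORCE is the grip in N (left out, the last holds). Time passes only in rows, so rows that repeat a pose let the fingers close. It gives the time, the measured TCP pose, the force and the opening at its end, in the units of the state.
- get_obs(): the state, without advancing time (a new reading comes with each control period).
- vision.camera(name): name is "scene" or "top"; returns (picture, depth): 420x560x3 uint8, red, green, blue; 420x560 float32, m along the optical axis (not along the pixel's ray), 0 where there is no reading.
- vision.camera_params(name): a dict with "K" (3x3 intrinsics, pixels), "eye" and "attitude" of the camera in the world. Camera axes: x right, y down, z forward; pixel columns grow to the right and rows downward; lengths in m; the calibration is good to about 2 mm. A picture is of the moment at which its call begins. camera_params takes no time and is no camera call.
- order.finish_job(): hands the job in, once; it reports no verdict.
The state is a dict: "t": time; "joint_pos": joint angles; "joint_velocities": joint speeds; "effort": joint torques, N m; "position": TCP position; "orientation": TCP orientation; "ft_force": force on the tool from outside, world axes, zero at the start; "moment": the same for the moment, N m; "width": opening from 0.0 (shut) to 1.0 (fully open).
Only numpy, scipy, OpenCV 4.12 (cv2) and the standard library are available. Lean on these libraries where they do the work, as an engineer would, in place of code of your own. Each camera call takes 0.05 s, during which the arm holds its last target. There are 200 camera calls.

### The job

Somebody left the serving tongs lying across the collar of the grey gas bottle: lay them flat in the metal tray. Then unscrew the grey bottle's orange cap to get it ready for the regulator; these refills come with right-hand or left-hand threads and nothing shows which, so try the cap and turn it the way it gives. Lift it off and finish while still holding it in the gripper, upright and well clear above the bottle's collar; leave the spare green bottle, the shaker, the sauce bottle and the cups as they are.

Things in the scene. Friction and masses are not known exactly. Their poses are not given: they have to be found in the camera images.
- bottle: the grey gas bottle, fixed, upright, axes parallel to the world's, left or right of the middle. Origin: centre of its foot, on the table. Shell 200 mm across; its dome rises to 166 mm at the middle, where a brass outlet (43 mm over its coarse thread) stands up to 212 mm. Between cap and collar is only free space, down to the dome
- collar (a point): centre of the grey bottle's guard collar, level with the top of its rim bar, 235 mm above the table. The rim bar is 10 mm thick on a circle of 150 mm diameter (140 mm clear inside), carried by three upright straps
- cap: orange 12-sided metal screw cap on the grey bottle's outlet: 56 mm across flats, 58 over corners, 30 mm tall, 350 g. Origin: centre of its underside, z up, x towards the white mark on its top; within 4 degrees of the bottle's x at the start. Screwed on, its underside is 190 mm and its top 220 mm above the table; grip it from above inside the collar at about 205 mm, at any yaw
- thread (a point): centre of the cap's underside while screwed on. Thread hand drawn afresh: right-hand loosens counter-clockwise from above, left-hand clockwise. Wrong way: 0.1 to 0.2 rad of play and give, then a stop (over 1 N m). Right way: about 0.2 N m, easier after 80 degrees, rises 16 mm per turn, free after 2.0 rad, surely at 2.3; pulling before fails. Let go part way, it stays. Grip 40 to 80 N
- tongs: steel serving tongs, locked shut, one rigid piece, 240 mm long (x axis: ring at -x, tips at +x), 18 mm thick, 32 mm wide in y at the middle (black grips), narrower at the tips, 140 g. Origin: centre of the underside, z up, near the centre of mass. At the start they lie flat across the collar over the cap, underside 235 mm above the table
- tray: shallow tray of thin light-grey metal, fixed on the table on the other side from the grey bottle, 325 mm (its x axis) by 176 mm (its y axis), walls 2 mm thick, rim 28 mm above the table, floor 2 mm thick. Origin: centre of the underside
- tray_in (a point): centre of the tray's inner floor, 2 mm above the table, axes as the tray's: x along its long side
- spare: the spare gas bottle, green, same build as the grey one, fixed, at the left of the work; to be left alone
- spare_cap: the orange cap on the spare green bottle, same build; leave it alone
- shaker: metal seasoning shaker, 70 mm across, 113 mm tall, standing beyond the work; origin at the centre of its foot; leave it
- sauce: red squeeze bottle with white nozzle, 58 mm across, 178 mm tall, standing beyond the work; origin at the centre of its foot; leave it
- cups: stack of white sauce cups, 72 mm across, 66 mm tall, standing beyond the work; origin at the centre of its foot; leave it
Not all that is in view belongs to the job. Leave any purple or turquoise look-alike of the cap alone.

How it is judged:
By the outcome, as a careful person would: the job done as asked, in the order asked, and still so for the second after the job is handed in, while the arm keeps its last pose, push and grip.
It also fails if it takes over 69 s, if anything falls off the work surface, if the arm or the gripper's body presses on something with over 40 N, if the wrist force passes 120 N, or if a joint passes its speed limit or range.

## Working session

There is one attempt and no reset: what is moved stays moved. The work goes in short steps, Python scripts to look and compute and a shell command to move; the robot and the scene stay as the last step left them, time stands still between calls to the robot, and variables do not carry over. Pictures are saved under pics/ and viewed, about 8 in all and at most 12, crops included, and the job is handed in when it is done.

```bash
mkdir -p pics; cat > h.py <<'E'
import numpy as np, cv2
from bench import get_obs, vision, order, ctrl
from scipy.spatial.transform import Rotation as R
def cam(n):
    p=vision.camera_params(n); im,d=vision.camera(n)
    a=np.array(p["attitude"]); 
    Rm=a if a.shape==(3,3) else R.from_quat(a[[1,2,3,0]]).as_matrix()
    K=np.array(p["K"]); v,u=np.mgrid[:420,:560]
    P=np.stack([(u-K[0,2])/K[0,0]*d,(v-K[1,2])/K[1,1]*d,d],-1)@Rm.T+np.array(p["eye"])
    P[d==0]=np.nan
    return im,d,P
def save(n,im): cv2.imwrite("pics/"+n,im[:,:,::-1])
E
python3 - <<'E'
from h import *
print(vision.camera_params("top"),ctrl.grip_point_offset)
a=[cam(n) for n in("scene","top")]
np.savez("a.npz",s=a[0][0],sP=a[0][2],t=a[1][0],tP=a[1][2])
save("s0.png",cv2.resize(a[0][0],(800,600)));save("t0.png",cv2.resize(a[1][0],(800,600)))
o=get_obs();print(o["t"],o["position"],o["orientation"],o["width"])
E
```

```text
{'K': array([[525.80234188,   0.        , 274.19091963],
       [  0.        , 525.80234188, 214.46412934],
       [  0.        ,   0.        ,   1.        ]]), 'eye': array([0.40407904, 0.0865714 , 1.67290708]), 'attitude': array([ 0.04536596, -0.70073585,  0.71113337, -0.03464866])} 0.0187
0.1 [0.22479481 0.52900515 0.23073761] [-1.71540130e-04  1.99559224e-01  9.79885614e-01 -5.19649182e-04] 0.9992452827795713
```

View pics/s0.png

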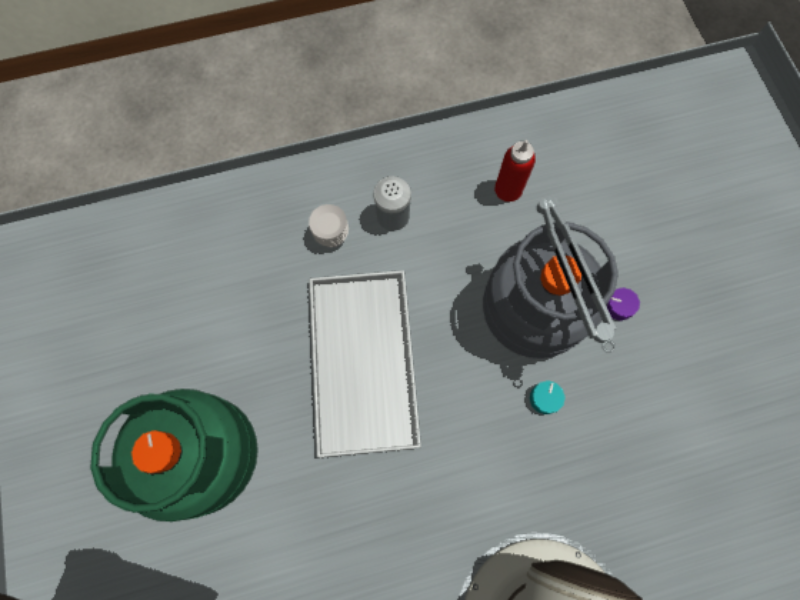

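View pics/t0.png

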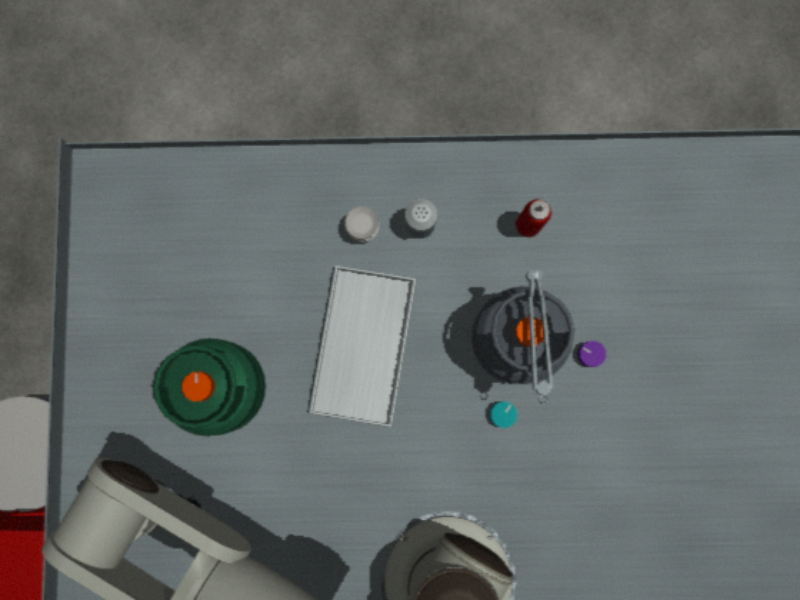

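The candidate caps in the top view are orange at (530,332) inside the grey collar, under the tongs. The orange one at (197,387) is on the green spare, the purple look-alike is at (592,353), and the turquoise one is at (502,414). The first fits, as it's on the grey bottle. The tongs run from (534,273) to (543,395), and the tray is at (362,345). Next I'll measure these and check a crop.

```bash
cat > m.py <<'E'
from h import *
from scipy.optimize import least_squares
z=np.load("a.npz")
for k in "st":
    im=z[k];P=z[k+"P"];X,Y,Z=np.moveaxis(P,-1,0)
    hsv=cv2.cvtColor(im,cv2.COLOR_RGB2HSV)
    reg=(X>0.3)&(X<0.75)&(Y<0.0)&(Y>-0.45)
    t=reg&(Z>0.243)&(Z<0.27); p=P[t][:,:2]
    c,(w,h),a=cv2.minAreaRect(p.astype(np.float32)*1000)
    print(k,"tongs",c,w,h,a,"n",t.sum(),"ztop",np.nanmedian(Z[t]))
    m=p.mean(0);vv=np.linalg.svd(p-m,full_matrices=False)[2][0];print(" mean",m,"dir",np.degrees(np.arctan2(vv[1],vv[0])), "ext",((p-m)@vv).min(),((p-m)@vv).max())
    r=reg&(Z>0.226)&(Z<0.2365); q=P[r][:,:2]
    f=least_squares(lambda x:np.hypot(*(q-x).T)-0.075,q.mean(0),loss="soft_l1",f_scale=.005);print(" collar",f.x,len(q))
    o=(hsv[...,0]<15)&(hsv[...,1]>180)&(hsv[...,2]>120)&reg&(Z>.21)&(Z<.228); print(" cap",np.median(P[o],0),o.sum(),(P[o].min(0)+P[o].max(0))/2)
    y=(hsv[...,1]<30)&(im.min(-1)>150)&(Z<0.04)&(X>.2)&(X<.75)&(Y>-.05)&(Y<.35)
    n,l,s,_=cv2.connectedComponentsWithStats(y.astype(np.uint8));i=1+s[1:,4].argmax()
    print(" tray",cv2.minAreaRect((P[l==i][:,:2]*1000).astype(np.float32)),np.nanmedian(Z[l==i]))
    for nm,mk in dict(tall=(Z>.1)&(X>.68)&(X<.95)&(Y<.3)&(Y>-.4),cup=(Z>.055)&(Z<.075)&(X>.6)&(Y>.05)&(Y<.35)).items(): 
        n,l,s,_=cv2.connectedComponentsWithStats(mk.astype(np.uint8))
        for j in range(1,n):
            if s[j,4]>60: print(" ",nm,P[l==j].mean(0).round(3),P[l==j][:,2].max().round(3))
a=z["t"][180:290,320:430];save("c0.png",cv2.resize(a,(600,600),interpolation=2))
E
python3 m.py
```

```text
s tongs (505.13140869140625, -168.85781860351562) 255.05714416503906 35.88667678833008 2.968447208404541 n 1076 ztop 0.2501303657039943
 mean [ 0.5035244  -0.16920944] dir -177.6397236746997 ext -0.12922741145720587 0.1259021188302508
 collar [ 0.5171369  -0.15954651] 959
 cap [ 0.51650803 -0.15528632  0.21784587] 192 [ 0.51691845 -0.15935026  0.21700912]
 tray ((508.0029296875, 176.3641357421875), (181.47232055664062, 330.572509765625), 79.65281677246094) 0.000495766198625458
  tall [ 0.766 -0.191  0.134] 0.178
  tall [0.778 0.046 0.107] 0.115
  cup [0.775 0.174 0.059] 0.068
t tongs (503.3876953125, -138.8902587890625) 252.97328186035156 97.9389419555664 4.225775718688965 n 624 ztop 0.2520056791942554
 mean [ 0.50799642 -0.17050206] dir -177.59426610387155 ext -0.12414704182827367 0.1286956282018872
 collar [ 0.51803917 -0.16154892] 481
 cap [ 0.51630887 -0.14321232  0.21957774] 85 [ 0.51639144 -0.15809045  0.21861715]
 tray ((506.62353515625, 179.61062622070312), (162.59481811523438, 322.50714111328125), 79.7628402709961) 0.001714851143421292
  tall [0.779 0.045 0.109] 0.124
  tall [ 0.769 -0.195  0.138] 0.18
  cup [0.774 0.173 0.061] 0.075
```

View pics/c0.png

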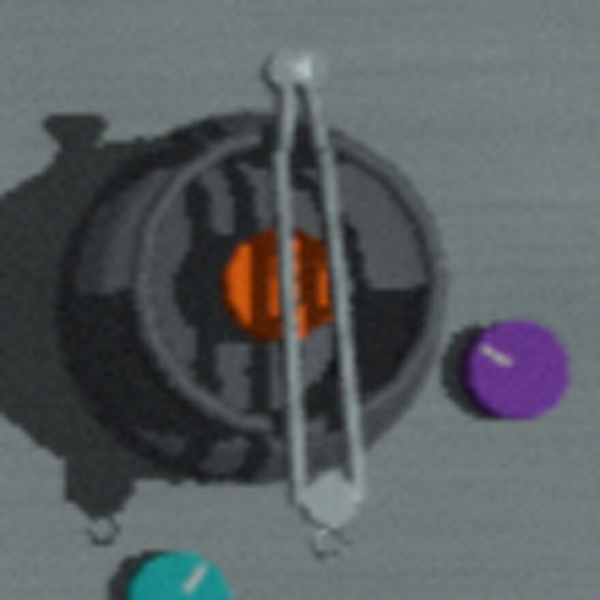

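The crop shows the grey bottle's orange cap under the tongs, with the ring end towards the robot. Tongs origin is about (0.505,-0.170) at yaw 2.6°, collar about (0.517,-0.160), and tray centre about (0.507,0.178) with its long axis at about -10° from x. I'll move over the tongs.

```bash
python3 -m crank '{"translation":[[0,0,50],[0,0,100],[0,0,120],[283,-699,120],[283,-699,120],[283,-699,120],[283,-699,120],[283,-699,120],[283,-699,120],[283,-699,120],[283,-699,120],[283,-699,120]],"spin":[0,0,0,0.44,0.44,0.44,0.44,0.44,0.44,0.44,0.44,0.44],"gripper":[0.3,0.3,0.3,0.3,0.3,0.3,0.3,0.3,0.3,0.3,0.3,0.3]}' 40
```

```text
t: 1.3
position: [0.389, 0.1228, 0.3514]
orientation: [0.0, -0.019, 1.0, -0.0]
ft_force: [2.4, -0.0, 0.2]
width: 0.7
```

```bash
python3 -m crank '{"translation":[[114,-282,0],[114,-282,0],[114,-282,0],[114,-282,0],[114,-282,0],[114,-282,0],[114,-282,0],[114,-282,-20],[114,-282,-40],[114,-282,-40],[114,-282,-40]],"spin":[0,0,0,0,0,0,0,0,0,0,0],"gripper":[0.3,0.3,0.3,0.3,0.3,0.3,0.3,0.3,0.3,0.3,0.3]}'; python3 - <<'E'
from h import *
im,d,P=cam("scene");save("s1.png",cv2.resize(im[130:280,300:480],(720,600),interpolation=2)); o=get_obs();print(o["position"],R.from_quat(np.array(o["orientation"])[[1,2,3,0]]).as_matrix()[:,1])
E
```

```text
t: 2.4
position: [0.5029, -0.1569, 0.3119]
orientation: [-0.0, -0.019, 1.0, -0.0]
ft_force: [0.2, -0.6, 0.4]
width: 0.7
[ 0.50307317 -0.15702284  0.31245969] [-3.85423142e-02  9.99256838e-01 -5.12182870e-04]
```

View pics/s1.png

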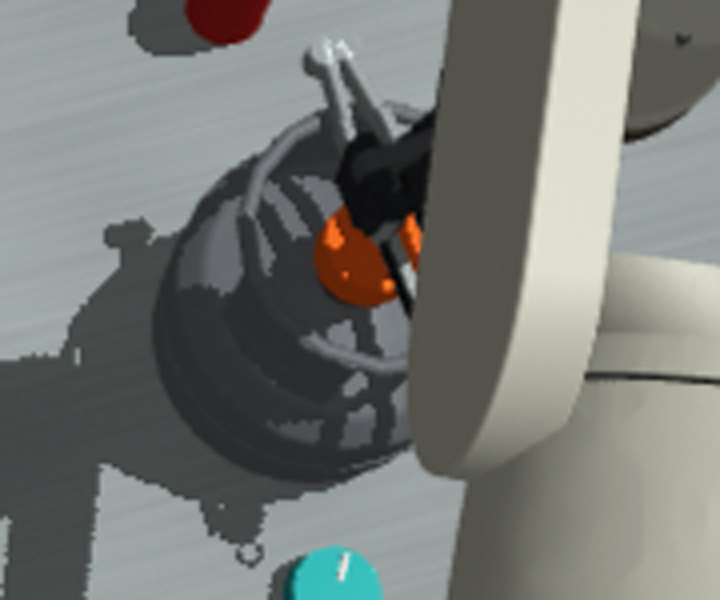

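The crop shows the fingers straddling the tongs, with the cap below. The remaining correction is +4, -13 mm, then 84 mm down.

```bash
python3 -m crank '{"translation":[[4,-13,0],[4,-13,-25],[4,-13,-50],[4,-13,-70],[4,-13,-84],[4,-13,-84],[4,-13,-84],[4,-13,-84],[4,-13,-84],[4,-13,-84],[4,-13,-84],[4,-13,-84]],"spin":[0,0,0,0,0,0,0,0,0,0,0,0],"gripper":[0.3,0.3,0.3,0.3,0.3,0.3,1,1,1,1,1,1]}' 50
```

```text
t: 3.65
position: [0.5075, -0.1705, 0.2289]
orientation: [0.001, -0.019, 1.0, -0.001]
ft_force: [0.0, 0.1, 7.3]
width: 0.357
```

```bash
python3 -m crank '{"translation":[[0,0,20],[0,0,50],[0,0,80],[0,40,90],[0,80,90],[0,120,90],[0,160,90],[0,200,90],[0,240,90],[0,280,90],[0,320,90],[0,348,90]],"spin":[0,0,0,0,0,-0.05,-0.1,-0.15,-0.2,-0.225,-0.225,-0.225],"gripper":[1,1,1,1,1,1,1,1,1,1,1,1]}' 50; python3 -m crank '{"translation":[[0,0,-40],[0,0,-80],[0,0,-120],[0,0,-160],[0,0,-200],[0,0,-240],[0,0,-265],[0,0,-285],[0,0,-300],[0,0,-310],[0,0,-310]],"spin":[0,0,0,0,0,0,0,0,0,0,0],"gripper":[1,1,1,1,1,1,1,1,1,1,1]}' 50;python3 - <<'E'
from h import *
im,d,P=cam("scene");save("s2.png",cv2.resize(im[170:340,190:340],(530,600),interpolation=2))
E
```

```text
t: 4.85
position: [0.5066, 0.1801, 0.318]
orientation: [0.0, 0.093, 0.996, 0.0]
ft_force: [0.4, -1.0, -1.4]
width: 0.358
t: 5.95
position: [0.5066, 0.1777, 0.0067]
orientation: [-0.001, 0.093, 0.996, -0.0]
ft_force: [-0.2, -0.0, -1.5]
width: 0.358
```

View pics/s2.png

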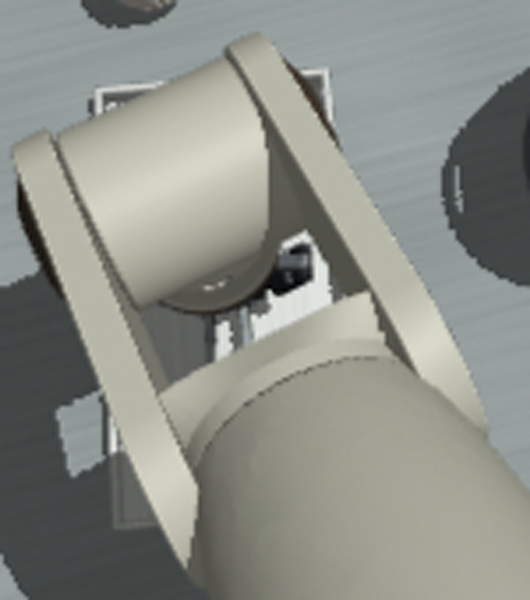

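The view is mostly blocked by the arm, but the tongs and fingers are inside the tray. I'll lower the last millimetres gently.

```bash
python3 -m crank '{"translation":[[0,0,-2],[0,0,-4],[0,0,-6],[0,0,-6],[0,0,-6]],"spin":[0,0,0,0,0],"gripper":[1,1,1,1,1]}'
```

```text
t: 6.5
position: [0.5072, 0.1778, 0.0016]
orientation: [0.0, 0.093, 0.996, 0.0]
ft_force: [0.0, -0.5, 0.5]
width: 0.357
```

```bash
python3 -m crank '{"translation":[[0,0,-2],[0,0,-2],[0,0,-2],[0,0,-2],[0,0,-2],[0,0,0],[0,0,40],[0,0,90],[0,0,140],[0,0,190],[0,0,240],[0,0,290]],"spin":[0,0,0,0,0,0,0,0,0,0,0,0],"gripper":[1,1,0.4,0.4,0.4,0.3,0.3,0.3,0.2,0.1,0.1,0.1]}'; python3 -m crank '{"translation":[[0,-50,30],[0,-100,30],[0,-150,30],[3,-200,30],[5,-250,30],[10,-300,30],[10,-338,30],[10,-338,30]],"spin":[0,0,0,0,0,0,0,0],"gripper":[0.1,0.1,0.1,0.1,0.1,0.1,0.1,0.1]}' 60; python3 - <<'E'
from h import *
a=[cam(n) for n in("scene","top")]
np.savez("b.npz",s=a[0][0],sP=a[0][2],t=a[1][0],tP=a[1][2])
save("s3.png",cv2.resize(a[0][0][100:340,190:470],(700,600),interpolation=2))
o=get_obs();print(o["position"],o["joint_pos"],R.from_quat(np.array(o["orientation"])[[1,2,3,0]]).as_matrix()[:,1])
E
```

```text
t: 7.7
position: [0.5064, 0.1777, 0.2937]
orientation: [0.0, 0.093, 0.996, -0.0]
ft_force: [1.6, 0.1, -0.7]
width: 0.901
t: 8.5
position: [0.5165, -0.165, 0.3205]
orientation: [-0.001, 0.096, 0.995, -0.0]
ft_force: [-0.0, 0.3, 0.1]
width: 0.901
[ 0.51676874 -0.16108742  0.32105068] [-4.44573384e-01  6.62280771e-02  1.35167902e+00  6.07859120e-05
  1.72454321e+00 -1.82648492e+00] [1.87754621e-01 9.82215927e-01 2.75034867e-04]
```

View pics/s3.png

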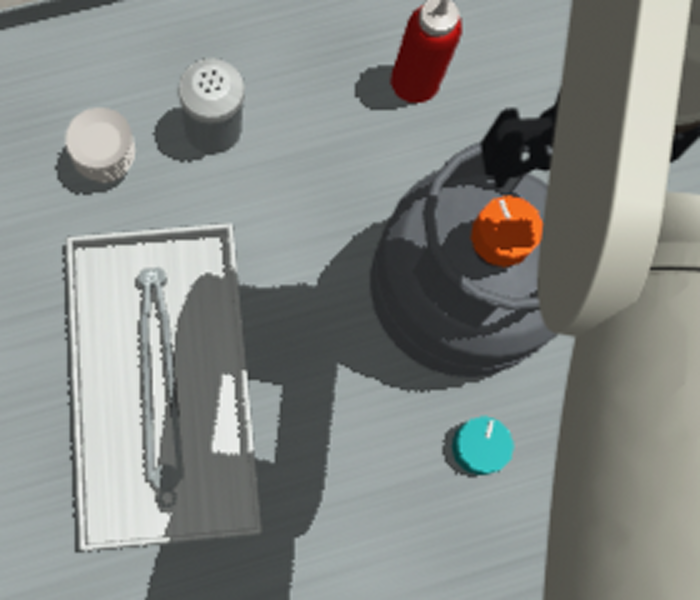

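The tongs lie flat in the tray, at crop (160,385), and the other objects are untouched. The cap is now in view at (507,232). I'll measure its centre.

```bash
python3 - <<'E'
from h import *
from scipy.optimize import least_squares
z=np.load("b.npz")
for k in "st":
    im=z[k];P=z[k+"P"];X,Y,Z=np.moveaxis(P,-1,0);hsv=cv2.cvtColor(im,cv2.COLOR_RGB2HSV)
    reg=(X>0.4)&(X<0.62)&(Y<-.05)&(Y>-0.27)
    o=(hsv[...,0]<15)&(hsv[...,1]>180)&reg&(Z>.213)&(Z<.228);q=P[o]
    print(k,o.sum(),q.min(0).round(4) if len(q) else'',q.max(0).round(4) if len(q) else'',((q.min(0)+q.max(0))/2).round(4) if len(q) else '', cv2.minEnclosingCircle(q[:,:2].astype(np.float32)) if len(q) else '')
    w=(hsv[...,1]<90)&(hsv[...,2]>150)&reg&(Z>.2)&(Z<.228);print(" mark",w.sum(),P[w].mean(0))
    t=(Z>.006)&(Z<.04)&(abs(X-.507)<.135)&(abs(Y-.178)<.06);p=P[t];m=p.mean(0);print(" tongs",m,p[:,2].max(),t.sum())
E
```

```text
s 468 [ 0.4898 -0.1882  0.2131] [ 0.5461 -0.1324  0.2227] [ 0.5179 -0.1603  0.2179] ((0.5181871652603149, -0.1596144437789917), 0.028844419866800308)
 mark 13 [ 0.53448175 -0.16053742  0.21858499]
 tongs [0.50294769 0.17890451 0.01720699] 0.025094686944370226 617
t 30 [ 0.4913 -0.184   0.2154] [ 0.511  -0.1632  0.2253] [ 0.5011 -0.1736  0.2204] ((0.4994692802429199, -0.17221875488758087), 0.012290203012526035)
 mark 0 [nan nan nan]
 tongs [0.50379617 0.17731258 0.0137856 ] 0.031348809377718556 786<stdin>:9: RuntimeWarning: Mean of empty slice.
  ret = um.true_divide(
```

```bash
python3 -m crank '{"translation":[[1,1,0],[1,1,0],[1,1,0],[1,1,0],[1,1,0],[1,1,0],[1,1,0],[1,1,0],[1,1,0],[1,1,0],[1,1,0],[1,1,0]],"spin":[-1.9,-1.9,-1.9,-1.9,-1.9,-1.9,-1.9,-1.9,-1.9,-1.9,-1.9,-1.9],"gripper":[0.1,0.1,0.1,0.1,0.1,0.1,0.1,0.1,0.1,0.1,0.1,0.1]}' 60;  python3 - <<'E'
from h import *
im,d,P=cam("scene")
save("s4.png",cv2.resize(im[130:280,330:480],(600,600),interpolation=2))
o=get_obs();print(o["position"],o["joint_pos"],R.from_quat(np.array(o["orientation"])[[1,2,3,0]]).as_matrix()[:,1])
E
```

```text
t: 9.8
position: [0.5181, -0.1577, 0.3217]
orientation: [0.0, 0.839, 0.544, 0.0]
ft_force: [0.3, 0.0, 0.1]
width: 0.9
[ 0.51806307 -0.15774512  0.32165879] [-4.38004839e-01  6.60630423e-02  1.35064874e+00  2.32097804e-04
  1.72470348e+00 -6.90159586e-03] [ 9.08520140e-01 -4.17841027e-01  1.78979636e-04]
```

View pics/s4.png

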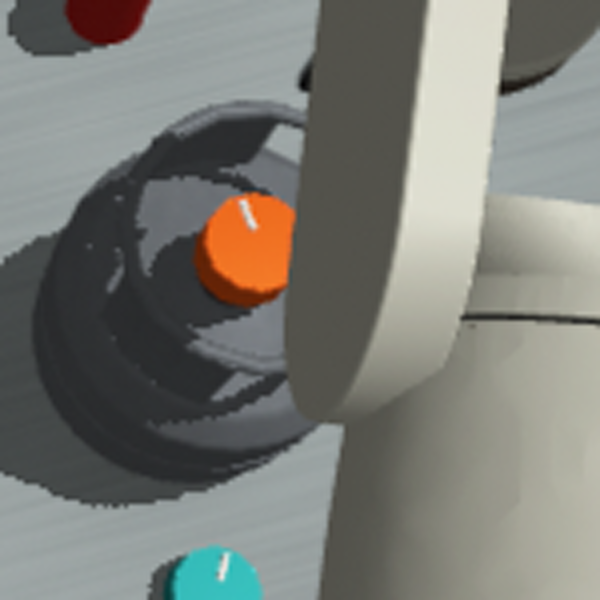

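The cap is at crop (248,250), with the white mark pointing along +x. I'll descend and grip.

```bash
python3 -m crank '{"translation":[[0,-2,-30],[0,-2,-60],[0,-2,-90],[0,-2,-110],[0,-2,-125],[0,-2,-140],[0,-2,-140],[0,-2,-140],[0,-2,-140],[0,-2,-140],[0,-2,-140],[0,-2,-140]],"spin":[-0.09,-0.09,-0.09,-0.09,-0.09,-0.09,-0.09,-0.09,-0.09,-0.09,-0.09,-0.09],"gripper":[0.1,0.1,0.1,0.1,0.1,0.1,0.1,1,1,1,1,1]}' 65;  python3 - <<'E'
from h import *
o=get_obs();print(o["position"],o["joint_pos"],o["width"]*85,o["ft_force"],o["moment"],R.from_quat(np.array(o["orientation"])[[1,2,3,0]]).as_matrix()[:,1])
E
```

```text
t: 11.05
position: [0.5184, -0.1613, 0.1824]
orientation: [0.001, 0.862, 0.508, 0.001]
ft_force: [1.2, 1.0, 6.8]
width: 0.648
[ 0.51839815 -0.16134839  0.18239003] [-4.43831720e-01  1.04343574e-01  1.58835167e+00  2.68530011e-04
  1.44728994e+00  6.20578596e-02] 55.05864167125925 [1.24426565 1.02410794 6.82430053] [ 0.18607129 -0.00628422  0.03857048] [ 0.87472657 -0.48461418  0.00158783]
```

```bash
python3 -m crank '{"translation":[[0,0,0],[0,0,0],[0,0,0],[0,0,0]],"spin":[0.05,0.1,0.15,0.15],"gripper":[1,1,1,1]}' 65;  cat > st.py <<'E'
from h import *
o=get_obs();a=R.from_quat(np.array(o["orientation"])[[1,2,3,0]]).as_matrix()[:,1]
print("jaw",np.arctan2(a[1],a[0]),"q6",o["joint_pos"][5],"M",o["moment"],"F",o["ft_force"],"z",o["position"],"w",o["width"]*85,o["t"])
E
python3 st.py
```

```text
t: 11.45
position: [0.5184, -0.1615, 0.1824]
orientation: [0.001, 0.821, 0.572, 0.0]
ft_force: [0.1, 0.9, 6.1]
width: 0.648
jaw -0.3539866768208965 q6 -0.08991570675724543 M [0.10663901 0.01692114 0.05803309] F [0.12002301 0.87014736 6.06081479] z [ 0.51840486 -0.16146153  0.18241912] w 55.10468047841437 11.45
```

```bash
python3 -m crank '{"translation":[[0,0,0],[0,0,0],[0,0,0]],"spin":[0.04,0.08,0.08],"gripper":[1,1,1]}' 65; python3 st.py
```

```text
t: 11.75
position: [0.5184, -0.1615, 0.1825]
orientation: [0.001, 0.797, 0.604, 0.0]
ft_force: [0.6, 0.9, 7.1]
width: 0.647
jaw -0.27444444338289564 q6 -0.16946979831289113 M [ 0.13961569 -0.00353789  0.08024583] F [0.63223764 0.85645784 7.08249386] z [ 0.51842607 -0.16149228  0.18245319] w 54.961079893778816 11.75
```

```bash
python3 -m crank '{"translation":[[0,0,0],[0,0,0.5],[0,0,0.8],[0,0,0.8]],"spin":[0.06,0.12,0.18,0.18],"gripper":[1,1,1,1]}' 65; python3 st.py; python3 - <<'E'
from h import *
im,d,P=cam("scene")
save("s5.png",cv2.resize(im[160:230,350:450],(800,560),interpolation=2))
E
```

```text
t: 12.15
position: [0.5183, -0.1614, 0.1829]
orientation: [0.001, 0.74, 0.673, 0.0]
ft_force: [0.2, 0.5, 4.4]
width: 0.644
jaw -0.09480400913755732 q6 -0.34907132931379353 M [ 0.00522174 -0.15903656 -0.01212075] F [0.15407087 0.46538784 4.39828151] z [ 0.5183014  -0.16142661  0.1829401 ] w 54.74197997623141 12.15
```

View pics/s5.png

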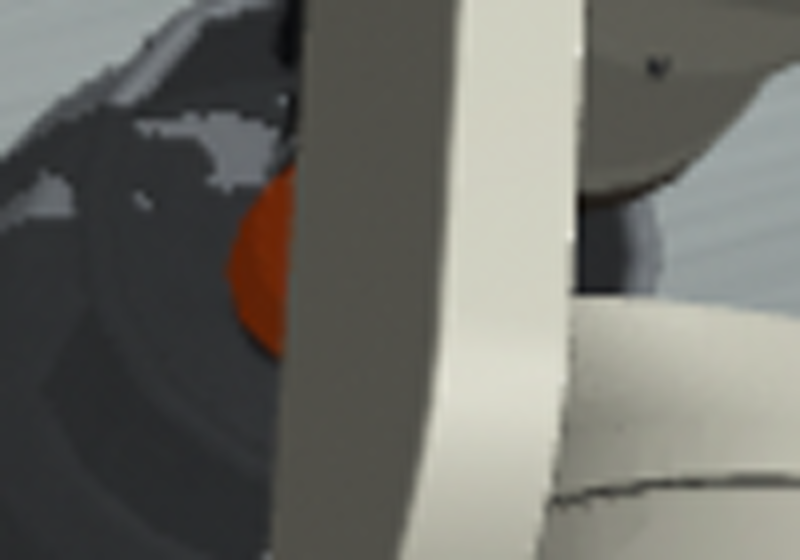

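No stop after 0.41 rad counter-clockwise: wrist moment is about 0, against the >1 N m expected. The mark is hidden by the arm in the crop. It seems to give this way, so I'll carry on and follow the rise.

```bash
python3 -m crank '{"translation":[[0,0,0],[0,0,0.3],[0,0,0.6],[0,0,0.9],[0,0,1.1],[0,0,1.1]],"spin":[0.1,0.2,0.3,0.4,0.45,0.45],"gripper":[1,1,1,1,1,1]}' 65; python3 st.py
```

```text
t: 12.8
position: [0.518, -0.1613, 0.1834]
orientation: [0.0, 0.572, 0.82, -0.0]
ft_force: [-0.2, -0.3, 2.4]
width: 0.648
jaw 0.3531179729230315 q6 -0.7969959670544404 M [-0.07174432 -0.06989523  0.02375671] F [-0.22094234 -0.26058616  2.39991431] z [ 0.51798345 -0.16133252  0.18341005] w 55.07522401600846 12.8
```

```bash
python3 -m crank '{"translation":[[0,0,0.3],[0,0,0.6],[0,0,0.9],[0,0,1.2],[0,0,1.5],[0,0,1.8],[0,0,2],[0,0,2]],"spin":[0.1,0.2,0.3,0.4,0.5,0.6,0.7,0.7],"gripper":[1,1,1,1,1,1,1,1]}' 65; python3 st.py;python3 -m crank '{"translation":[[0,0,0.3],[0,0,0.6],[0,0,0.9],[0,0,1.2],[0,0,1.5],[0,0,1.8],[0,0,2],[0,0,2.4],[0,0,2.4]],"spin":[0.1,0.2,0.3,0.4,0.5,0.6,0.7,0.85,0.85],"gripper":[1,1,1,1,1,1,1,1,1]}' 65; python3 st.py
```

```text
t: 13.6
position: [0.5178, -0.1612, 0.1849]
orientation: [-0.0, 0.256, 0.967, -0.0]
ft_force: [-0.2, -0.8, -2.3]
width: 0.646
jaw 1.0531582989770503 q6 -1.4969608953275728 M [0.07328519 0.07147805 0.04981622] F [-0.18388911 -0.77397829 -2.33968401] z [ 0.51775052 -0.16119889  0.18493728] w 54.915852537857674 13.6
t: 14.5
position: [0.5178, -0.1612, 0.1873]
orientation: [-0.0, -0.165, 0.986, 0.0]
ft_force: [-0.2, -0.8, -3.9]
width: 0.64
jaw 1.9025883440492193 q6 -2.346363354172411 M [-0.01296812  0.03308082  0.01295546] F [-0.24852164 -0.80531026 -3.91497278] z [ 0.51775808 -0.16116691  0.18730514] w 54.439747423022375 14.5
```

It has turned 2.41 rad, and Fz of -3.9 N is close to the cap's weight. I'll lift gently.

```bash
python3 -m crank '{"translation":[[0,0,2],[0,0,5],[0,0,8],[0,0,8]],"spin":[0,0,0,0],"gripper":[1,1,1,1]}' 65; python3 st.py
```

```text
t: 14.9
position: [0.5181, -0.1614, 0.1963]
orientation: [0.0, -0.165, 0.986, -0.0]
ft_force: [0.6, -0.4, -4.2]
width: 0.646
jaw 1.9021761804942652 q6 -2.345987158955685 M [-0.04791847 -0.03183768 -0.00437662] F [ 0.64172954 -0.39902866 -4.16717926] z [ 0.51814152 -0.16135129  0.19631897] w 54.89896896344667 14.9
```

Free. Now well up, then verify.

```bash
python3 -m crank '{"translation":[[0,0,15],[0,0,40],[0,0,70],[0,0,100],[0,0,130],[0,0,155],[0,0,170],[0,0,170],[0,0,170],[0,0,170]],"spin":[0,0,0,0,0,0,0,0,0,0],"gripper":[1,1,1,1,1,1,1,1,1,1]}' 65; python3 st.py; python3 - <<'E'
from h import *
im,d,P=cam("scene")
save("s6.png",cv2.resize(im,(800,600),interpolation=2))
X,Y,Z=np.moveaxis(P,-1,0);h=cv2.cvtColor(im,cv2.COLOR_RGB2HSV)
o=(h[...,0]<15)&(h[...,1]>180)&(abs(X-.518)<.08)&(abs(Y+.161)<.08);print(o.sum(),np.percentile(Z[o],[2,50,98]))
t=(Z>.006)&(Z<.04)&(abs(X-.507)<.135)&(abs(Y-.178)<.06);print("tongs",P[t].mean(0),P[t][:,2].max())
E
```

```text
t: 15.9
position: [0.5178, -0.1611, 0.3648]
orientation: [-0.001, -0.166, 0.986, 0.0]
ft_force: [0.1, 0.2, -4.6]
width: 0.647
jaw 1.9037670642168991 q6 -2.3475903719072506 M [0.02332287 0.02359777 0.06293722] F [ 0.13246157  0.24340492 -4.59470396] z [ 0.51775128 -0.16114602  0.36475391] w 54.95519681549915 15.9
18 [0.37138903 0.39944637 0.44319042]
tongs [0.5032701  0.17843801 0.01724609] 0.023904508295562676
```

View pics/s6.png

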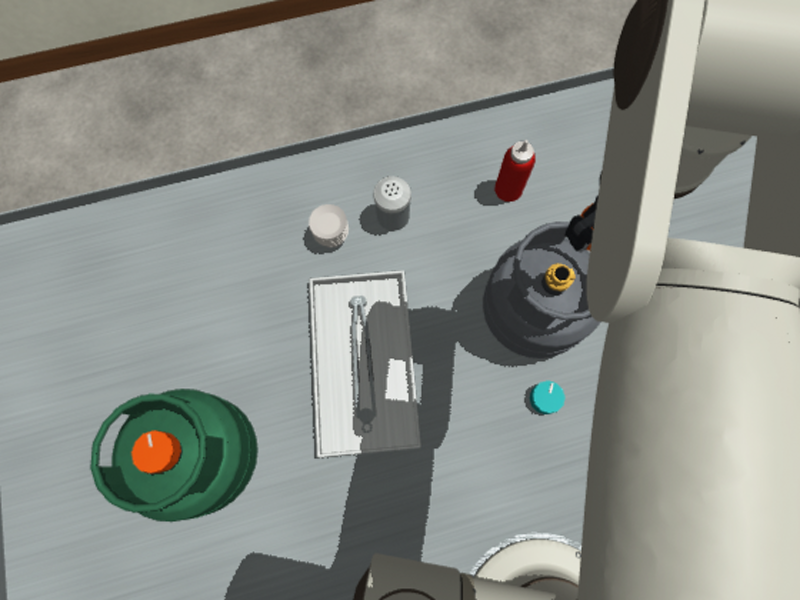

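The picture shows the bare brass outlet at (560,278) and the cap between the fingers at (585,240). The tongs lie flat in the tray and everything else stands as before. Handing in.

```bash
python3 -c "
from bench import order
print(order.finish_job())"
```

```text
the job is handed in; nothing more can be done
None
```

The job is done and handed in at about 16 s. The tongs lie flat in the metal tray, and the grey bottle's orange cap is off and held upright above the collar.

- **Tongs:** I laid them in the tray before touching the cap. The depth readings put their top at about 24 mm, close to the 20 mm expected for lying flat, and their middle near the tray centre.
- **Cap:** It gave counter-clockwise, so the thread is right-hand. I turned it 2.4 rad until it came free, then lifted it.
- **Last checks:** The final picture shows the bare brass outlet. The gripper reads 55 mm opening and about 4.6 N of load, against 3.4 N for the cap alone. By the tool height, the cap's underside is about 0.37 m above the table, roughly 0.13 m above the collar. The spare bottle, shaker, sauce bottle, cups and turquoise look-alike stand where they were. The purple look-alike was behind the arm in that picture, so I could not check it.
- **What disagreed:** The wrist moment never clearly showed the 0.2 N m expected while loosening; it wandered between about -0.01 and +0.08 N m. I judged that the cap was turning from three signs: there was no stop, the opening across the flats stayed steady, and the cap lifted freely. The arm mostly hid the cap during the turning and in the last picture, so I could not confirm either by eye.

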